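# Nip up the loose jar cap and set that jar aside

### The job

One of the two amber jars in the rack has a loose screw cap: the white line on its cap is out of line with the white mark on its jar. Twist that cap clockwise, with the jar still in the rack, until it is home and the marks line up, then lift the jar out and stand it flat in the blue tray for checking without dropping it. Leave the tight jar in its place in the rack.

Things in the scene. Friction and masses are not known exactly. Their poses are not given: they have to be found in the camera images.
- loose_jar: The jar whose cap is loose, in either rack pocket. Amber, 52 mm square body 44 mm high, neck 30 mm across up to 54 mm, then a ribbed black cap 38 mm across from 54 to 82 mm (top). About 180 g; may be lifted by the cap. Origin: centre of the underside, z up; white mark on its -x side, towards the robot. The pocket lets it turn some 7 degrees, then holds it.
- loose_cap (a joint): Loose jar's cap, rad: 0 = home at a hard stop, the white line on the cap (centre to rim) pointing to the jar's white mark; positive = unscrewed, anticlockwise seen from above. Starts at 0.6 to 1.1. Turn clockwise seen from above to close; about 0.05 N m, does not rise or sink, stays where it is left.
- tight_jar: The other jar, same size and looks, cap tight (will not turn), its line at the mark. Origin: centre of the underside, z up, mark on -x. Both stand in a fixed aluminium rack: two pockets 58 mm square inside, 100 mm apart along the jars' y, walls 4 mm thick, rim 26 mm and floor 4 mm above the table.
- tray: Empty shallow blue tray, fixed on the table, 150 x 150 mm outside, 142 x 142 mm inside, walls 4 mm thick and 14 mm high. Origin: centre of its underside on the table, sides along its x and y axes; its floor is 4 mm above the origin.
Things that resemble listed ones, but are neither listed nor needed, are in the scene too. What is shaped like the loose_jar but purple or red is not meant. What is shaped like the tight_jar but green is not meant.

How it is judged:
On the way:
1. the loose cap is screwed home (within 0.14 rad) while its jar still stands in the rack (value of joint loose_cap below 0.14 rad and distance of loose_jar from where it was at the start of the episode below 0.02 m), for 0.2 s.
At the end, for the whole second after the job is handed in: The loose jar rests upright (within 0.1 rad) and still on the tray floor, its origin within 47 mm of the tray centre along both tray axes and under 9 mm above it, cap within 0.2 rad of home; the tight jar is within 20 mm of its start and 0.17 rad of upright (x of loose_jar in the frame of tray between -0.047 and 0.047 m and y of loose_jar in the frame of tray between -0.047 and 0.047 m and z of loose_jar in the frame of tray below 0.009 m and angle between loose_jar's own z axis and vertical below 0.1 rad and value of joint loose_cap below 0.2 rad and linear speed of loose_jar below 0.02 m/s and distance of tight_jar from where it was at the start of the episode below 0.02 m and angle between tight_jar's own z axis and vertical below 0.17 rad); the robot touches nothing.
It fails at once if the tight jar is taken from its place (moved more than 30 mm) (distance of tight_jar from where it was at the start of the episode above 0.03 m).
It fails at once if the loose jar is dropped or slammed into the tray (faster than 0.5 m/s within 30 mm of its floor) (horizontal distance between loose_jar and tray below 0.1 m and z of loose_jar in the frame of tray below 0.034 m and linear speed of loose_jar above 0.5 m/s).
It also fails if it takes over 38 s, if anything falls off the work surface, if the arm or the gripper's body presses on something with over 40 N, if the wrist force passes 120 N, or if a joint passes its speed limit or range.

### The arm

A 6-joint arm with a two-finger parallel gripper is mounted at the origin on a cart in front of the work surface, level with it; the furniture and walls round the work are solid. World frame = base frame: x ahead of the robot, y to its left, z up, the work surface at z = 0. Lengths are in m, angles in rad, forces in N, time in s.
With the tool pointing down it reaches from about 0.3 to 0.85 m from the base axis. Payload 4.2 kg.
Tool frame: the origin (TCP) lies midway between the tips of the shut fingers; the grasp point (between the pads) lies 19 mm behind it (env.grip_depth is the distance from the TCP to the grasp point, in m); z points along the fingers, y is the line along which they close (so a half turn about z gives the same grasp; the last joint's range is limited). The gripper opens to 91 mm and grips with 3 to 60 N. Pads are 32 mm wide; open, the fingers measure 118 mm over their backs; the gripper's body (76 mm by 178 mm) begins 60 mm behind the grasp point.
Start: joints at [1.247, 0.32, 1.565, -0, 1.257, -0.02], TCP at [0.172, 0.549, 0.214] pointing down, gripper open.
Joint ranges: [-3.11, 3.11], [-0.84, 2.01], [0.21, 2.61], [-1.34, 4.49], [0.05, 2.63], [-2.56, 2.56]. Speed limits (rad/s): [2.57, 2.57, 3.14, 3.14, 3.14, 3.14].

### API

Orientations are given as a rotation vector (axis times angle).
In Python, from plant import env gives the robot as it stands. The module is installed in compiled form; this text tells all that it offers.
- The arm moves only by the tool play_rows, never from a script. Its argument "increments" is one flat list of numbers, 5 for each row, row after row: the closure, from 0 (fully open) to 1 (shut), then the shift along the tool's x, y, z in cm, then the turn about the tool's z in rad. A call has 1 to 8 rows; each row shifts and turns the commanded pose from where the row before left it, along the tool's axes as they then stand; what a row does not reach is not made up. A row lasts 1/10 s, in which the tool goes at most 50 mm and 8.59 degrees, less where a joint would pass 70% of its speed; a pose out of reach is approached as far as the arm can. A call is refused whole if a number of a shift passes 5 or a number of a turn 0.15, either way. A call with a gripper value outside its range is refused whole. The fingers move at their own pace and stop on an object; "newtons" is the grip in N (left out, the last holds). Time passes only in rows, so rows that do not move let the fingers close. It gives the time, the measured TCP pose, the force and the opening at its end, in the units of the state.
- env.sense(): the state, without advancing time (a new reading comes with each control period).
- env.capture(name): name is "scene" or "top" or "wrist"; returns a dict with "image" (420x560x3 uint8, red, green, blue), "depth" (420x560 float32, m along the optical axis (not along the pixel's ray), 0 where there is no reading), "fx", "fy", "cx", "cy" (pixels), "extrinsics" (4x4, takes a point from world to camera coordinates). Camera axes: x right, y up, looking along -z (the intrinsics and any distortion apply to the point x, -y, -z); pixel columns grow to the right and rows downward; lengths in m; the calibration is good to about 2 mm. A picture is of the moment at which its call begins.
- env.job_done(): hands the job in, once; it reports no verdict.
The state is a dict: "t": time; "joint_positions": joint angles; "qvel": joint speeds; "effort": joint torques, N m; "ee_pos": TCP position; "tcp_rot": TCP orientation; "wrist_force": force on the tool from outside, world axes, zero at the start; "moment": the same for the moment, N m; "opening": finger opening in m.
Only numpy, scipy, OpenCV 4.12 (cv2) and the standard library are available. Lean on these libraries where they do the work, as an engineer would, in place of code of your own. Each camera call takes 0.05 s, during which the arm holds its last target. There are 200 camera calls.

## Working session

There is one attempt and no reset: what is moved stays moved. The work goes in short steps, Python scripts to look and compute and a tool call to move; the robot and the scene stay as the last step left them, time stands still between calls to the robot, and variables do not carry over. Pictures are saved under pics/ and viewed, on a budget of 10 in all, crops included, one or two more only if the job needs it, and the job is handed in when it is done.

Besides the shell and the picture viewer there is one more tool, called after "Request:" by a JSON object that holds its "op" and its "data". play_rows: Moves the arm, as the interface text tells. Its arguments: {"type":"object","properties":{"increments":{"type":"array"},"newtons":{"type":"number"}},"required":["increments"]}

```bash
mkdir -p pics
cat > h.py <<'E'
import numpy as np, cv2
from plant import env
def cap(n,f=None):
    c=env.capture(n)
    if f: cv2.imwrite('pics/'+f,c['image'][:,:,::-1])
    return c
def ray(c,u,v,z):
    "world point on plane z for pixel"
    E=np.array(c['extrinsics']);R,t=E[:3,:3],E[:3,3]
    d=R.T@np.array([(u-c['cx'])/c['fx'],-(v-c['cy'])/c['fy'],-1.]);o=-R.T@t
    return o+d*(z-o[2])/d[2]
def cloud(c):
    E=np.array(c['extrinsics']);R,t=E[:3,:3],E[:3,3]
    v,u=np.mgrid[:420,:560];d=c['depth']
    P=np.stack([(u-c['cx'])/c['fx']*d,-(v-c['cy'])/c['fy']*d,-d],-1)
    return (P-t)@R
E
python3 - <<'E'
from h import *
s=env.sense();print(s)
for n in('scene','top'):
    c=cap(n,n+'0.png');print(n,c['fx'],c['cx'],c['cy'],np.round(c['extrinsics'],3).tolist())
print(c.keys())
E
```

```text
{'t': 0.0, 'joint_positions': array([ 1.24696081e+00,  3.20291542e-01,  1.56567968e+00,  1.08072665e-05,
        1.25740499e+00, -1.99699427e-02]), 'qvel': array([ 0.00104866, -0.00093209,  0.00132021,  0.00031942, -0.00141656,
       -0.00135743]), 'effort': array([-6.54710075e-04, -4.12457263e+01, -2.31964964e+01,  7.26789027e-02,
        4.58249613e-02, -1.39063100e-04]), 'ee_pos': array([0.17186302, 0.54817913, 0.21312024]), 'tcp_rot': array([-4.75434000e-01, -3.10508918e+00,  2.75727620e-03]), 'wrist_force': array([0.59229765, 0.62713182, 0.43936903]), 'moment': array([-0.02261066,  0.01313587, -0.00412968]), 'opening': 0.09125053308584119}
scene 444.9386661794002 281.6417475311277 209.88317754598052 [[0.732, -0.681, -0.004, -0.332], [0.523, 0.559, 0.643, -0.421], [-0.436, -0.473, 0.766, -0.61], [0.0, 0.0, 0.0, 1.0]]
top 409.62808553776574 273.54203952728943 211.23043943573282 [[-0.006, -1.0, -0.0, 0.144], [0.999, -0.006, 0.05, -0.561], [-0.05, 0.0, 0.999, -0.879], [0.0, 0.0, 0.0, 1.0]]
dict_keys(['image', 'depth', 'fx', 'fy', 'cx', 'cy', 'extrinsics'])
```

View pics/top0.png

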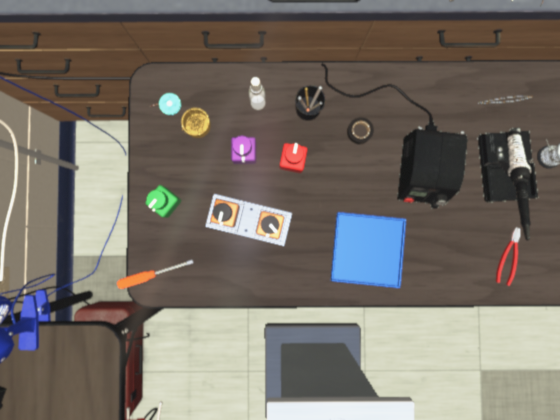

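View pics/scene0.png

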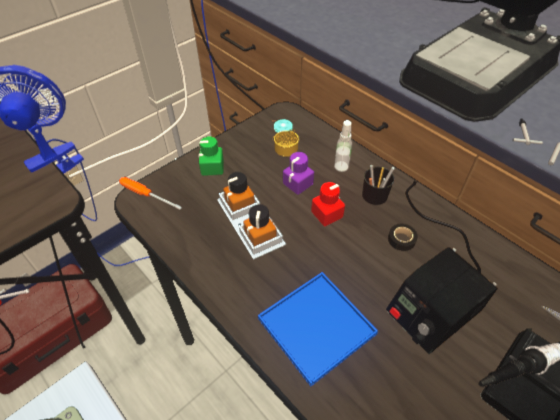

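The top view shows the rack at about px (249,220), with its two jars at (224,213) and (270,225). The tray is at (369,250). I'll zoom in on the rack and measure.

Run:
```python
from h import *
c=cap('top');s=cap('scene')
a=cv2.resize(c['image'][185:255,195:305],None,fx=7,fy=7,interpolation=cv2.INTER_CUBIC)[:300]
b=cv2.resize(s['image'][160:265,205:300],None,fx=5,fy=5,interpolation=cv2.INTER_CUBIC)
im=np.zeros((600,770,3),np.uint8)
a=cv2.resize(c['image'][185:255,195:305],None,fx=4,fy=4,interpolation=cv2.INTER_CUBIC)
im[:280,:440]=a; b=cv2.resize(s['image'][165:260,212:292],None,fx=4,fy=4,interpolation=cv2.INTER_CUBIC); im[:380,445:765]=b
cv2.imwrite('pics/z1.png',im[:390,:,::-1])
hsv=cv2.cvtColor(c['image'],cv2.COLOR_RGB2HSV);P=cloud(c)
# tray
m=cv2.inRange(hsv,(100,120,80),(120,255,255));m[:, :300]=0
k=max(cv2.findContours(m,0,1)[0],key=cv2.contourArea)
q=cv2.boxPoints(cv2.minAreaRect(k));w=np.array([ray(c,*p,.014)[:2] for p in q]);print('tray',w.mean(0),w.tolist(),np.linalg.norm(w[0]-w[1]))
# rack: not-table grey, height 0.015..0.035
g=(hsv[...,1]<60)&(hsv[...,2]>110); g[:180]=0;g[260:]=0;g[:,:195]=0;g[:,305:]=0
k=cv2.findNonZero(cv2.morphologyEx(g.astype(np.uint8),cv2.MORPH_OPEN,np.ones((2,2))))
q=cv2.boxPoints(cv2.minAreaRect(k));w=np.array([ray(c,*p,.026)[:2] for p in q]);print('rack',w.mean(0),w.tolist(),np.linalg.norm(w[0]-w[1]),np.linalg.norm(w[1]-w[2]))
e=w[1]-w[0] if np.linalg.norm(w[0]-w[1])>np.linalg.norm(w[1]-w[2]) else w[2]-w[1]
print('long angle',np.arctan2(e[1],e[0]))
# caps by depth
z=P[...,2]; r=np.zeros(z.shape,bool); r[185:255,195:305]=1
m=((z>.07)&(z<.1)&r).astype(np.uint8);n,l,st,ce=cv2.connectedComponentsWithStats(m)
for i in range(1,n):
    if st[i,4]>30:
        p=ray(c,*ce[i],.082); print('cap',st[i,4],ce[i],p,np.median(z[l==i]))
        wl=(l==i)&(hsv[...,1]<70)&(hsv[...,2]>140)
        v,u=np.nonzero(wl); wp=np.array([ray(c,a,b,.082)[:2] for a,b in zip(u,v)]);dd=wp.mean(0)-p[:2];print(' line',len(u),dd,np.arctan2(dd[1],dd[0]))
```

```text
tray [ 0.47786844 -0.06406343] [[0.4109056125481196, 0.020324413988307935], [0.5609003964475595, 0.0032608703698176478], [0.5446979326264715, -0.14908641012391122], [0.3949698097127895, -0.13075257763249865]] 0.15096224600164043
rack [0.56517665 0.18725776] [[0.5228428613465925, 0.28954152957146695], [0.6518024254138153, 0.2575333175727911], [0.6071882085911433, 0.08438100135059678], [0.47887310206818634, 0.11757520068373045]] 0.13287247570418906 0.17880758640452354
long angle -1.8229701751806082
cap 297 [221.67340067 212.003367  ] [0.55766569 0.245273   0.082     ] 0.08538351568419088
 line 53 [-0.0078428   0.00386234] 2.6839870540084765
cap 282 [269.5177305  224.53191489] [0.5318434  0.14900656 0.082     ] 0.08567893391866283
 line 60 [-0.0067565  -0.00347885] -2.666104861457187
```

View pics/z1.png

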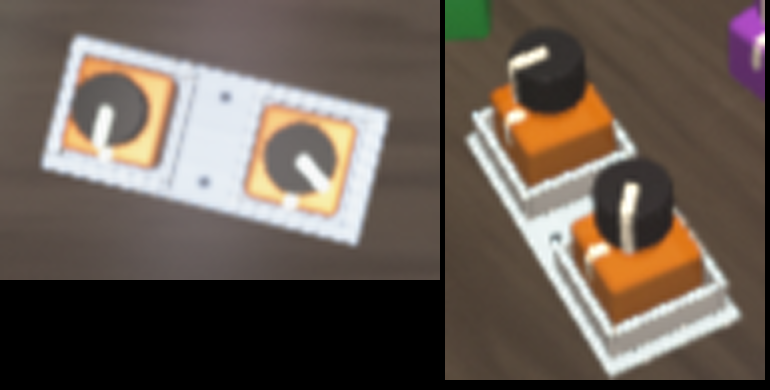

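The right jar (px 270,225) is the loose one: its line points away from the mark by about 0.8 rad anticlockwise. Moving over it now.

Request:
{"op": "play_rows", "data": {"increments": [0.3, -3.9, -2.3, 0.2, 0, 0.3, -3.9, -2.3, 0.2, 0, 0.3, -3.9, -2.3, 0.2, 0, 0.3, -3.9, -2.3, 0.2, 0, 0.3, -3.9, -2.3, 0.2, 0, 0.3, -3.9, -2.3, 0.2, 0, 0.3, -3.9, -2.3, 0.2, 0, 0.3, -3.9, -2.3, 0.2, 0], "newtons": 15}}

```text
t: 1.0
ee_pos: [0.4156, 0.2782, 0.1979]
tcp_rot: [0.475, 3.105, 0.0]
wrist_force: [0.2, 0.6, -0.5]
opening: 0.0642
```

Request:
{"op": "play_rows", "data": {"increments": [0.3, -3.9, -2.3, 0.2, 0, 0.3, -3.9, -2.3, 0.2, 0, 0.3, -3.9, -2.3, 0.2, 0, 0.3, -3.4, -2.0, 0.2, 0, 0.3, 0, 0, 0, 0, 0.3, 0, 0, 0, 0]}}

```text
t: 1.6
ee_pos: [0.5321, 0.1491, 0.1895]
tcp_rot: [-0.478, -3.104, -0.0]
wrist_force: [-0.1, -0.5, 0.1]
opening: 0.0639
```

```bash
cat > m.py <<'E'
from h import *
from scipy.spatial.transform import Rotation as Ro
def capfit(tgt=None,near=(.532,.149)):
    s=env.sense();c=cap('wrist','w%d.png'%int(s['t']*100));P=cloud(c)
    d=np.hypot(P[...,0]-near[0],P[...,1]-near[1]);m=((P[...,2]>.08)&(P[...,2]<.092)&(d<.035)&(c['depth']>0))
    pts=P[m][:,:2].astype(np.float32);print('n',len(pts),'z',np.median(P[m][:,2]) if len(pts) else 0)
    (x,y),r=cv2.minEnclosingCircle(pts);print('circle',x,y,r,'mean',pts.mean(0))
    R=Ro.from_rotvec(s['tcp_rot']).as_matrix();p=s['ee_pos'];print('tcp',p,'q',s['joint_positions'],'t',s['t'],'tool y ang',np.arctan2(R[1,1],R[0,1]))
    print('tool-frame delta to cap centre cm',100*R.T@(np.array([x,y,.057])-p))
    im=c['image'].astype(int);wl=m&(im.min(-1)>130)
    if wl.sum()>5:
        dd=P[wl][:,:2].mean(0)-[x,y];print('line ang',np.arctan2(dd[1],dd[0])%(2*np.pi),wl.sum())
if __name__=='__main__':capfit()
E
python3 m.py; ls pics
```

```text
n 1536 z 0.0857576629556599
circle 0.5321643352508545 0.15000168979167938 0.019976651296019554 mean [0.53099215 0.15054558]
tcp [0.53205298 0.1491489  0.18947007] q [ 2.52111341e-01  3.01919377e-01  1.65450358e+00  6.87216601e-04
  1.18645967e+00 -1.01318090e+00] t 1.6 tool y ang 1.2650342661559182
tool-frame delta to cap centre cm [-3.91214407e-03  8.65616488e-02  1.32470030e+01]
line ang 3.832513745509056 204
scene0.png
top0.png
w160.png
z1.png
```

View pics/w160.png

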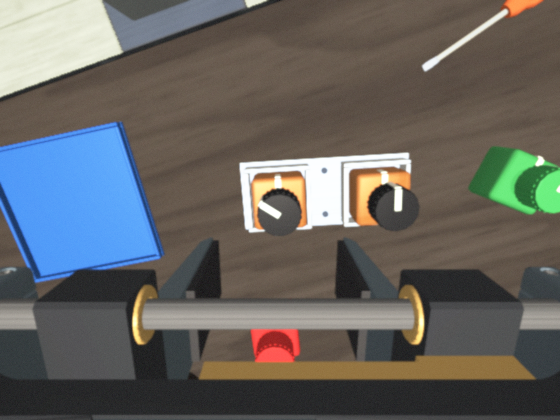

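Request:
{"op": "play_rows", "data": {"increments": [0.3, 0, 0.1, 2.5, 0, 0.3, 0, 0, 2.5, 0, 0.3, 0, 0, 2.5, 0, 0.3, 0, 0, 2.5, 0, 0.3, 0, 0, 2.0, 0, 0.3, 0, 0, 1.2, 0, 0.3, 0, 0, 0, 0, 0.3, 0, 0, 0, 0]}}

```text
t: 2.45
ee_pos: [0.5326, 0.1514, 0.0587]
tcp_rot: [0.474, 3.105, 0.001]
wrist_force: [-0.3, 0.1, 1.1]
opening: 0.0639
```

The wrist view shows the loose cap at (279,212), its line pointing up-left to (262,205), and the jar mark at (278,183). That's about 1 rad unscrewed. Gripping next.

Request:
{"op": "play_rows", "data": {"increments": [1, 0, -0.1, 0, 0, 1, 0, 0, 0, 0, 1, 0, 0, 0, 0, 1, 0, 0, 0, 0, 1, 0, 0, 0, 0, 1, 0, 0, 0, 0], "newtons": 15}}

```text
t: 3.05
ee_pos: [0.5325, 0.1498, 0.0584]
tcp_rot: [0.476, 3.104, 0.001]
wrist_force: [-0.2, 0.2, 3.4]
opening: 0.0375
```

Request:
{"op": "play_rows", "data": {"increments": [1, 0, 0, 0, 0.1, 1, 0, 0, 0, 0.1, 1, 0, 0, 0, 0.1, 1, 0, 0, 0, 0.1, 1, 0, 0, 0, 0.1, 1, 0, 0, 0, 0.1, 1, 0, 0, 0, 0.1]}}

```text
t: 3.75
ee_pos: [0.5328, 0.1495, 0.0584]
tcp_rot: [1.516, 2.75, 0.001]
wrist_force: [-0.1, -0.0, 3.7]
opening: 0.0372
```

```bash
python3 -c "
from h import *
print(env.sense())"
```

```text
{'t': 3.75, 'joint_positions': array([ 2.53089450e-01,  4.29866828e-01,  1.82881007e+00, -7.66476935e-04,
        8.81670317e-01, -3.09777648e-01]), 'qvel': array([ 1.01565916e-04,  8.72923439e-04,  1.99590924e-03,  2.24405210e-03,
       -6.07070042e-04,  9.89405408e-01]), 'effort': array([  0.35365948, -40.56873322, -17.16848731,   0.29601381,
         0.09909543,  -0.76923363]), 'ee_pos': array([0.53276893, 0.14946622, 0.05837397]), 'tcp_rot': array([1.51577523e+00, 2.75023438e+00, 6.67525335e-04]), 'wrist_force': array([-0.13142477, -0.04764872,  3.74333982]), 'moment': array([-0.26365974, -0.01629084,  0.03679056]), 'opening': 0.03720092620459318}
```

Request:
{"op": "play_rows", "data": {"increments": [1, 0, 0, 0, 0.1, 1, 0, 0, 0, 0.1, 1, 0, 0, 0, 0.1, 1, 0, 0, 0, 0]}}

```text
t: 4.15
ee_pos: [0.5327, 0.1497, 0.0584]
tcp_rot: [1.905, 2.497, 0.002]
wrist_force: [0.7, 0.2, 3.3]
opening: 0.0376
```

```bash
python3 -c "
from h import *
s=env.sense();print(s['moment'],s['wrist_force'],s['joint_positions'],s['opening'])"
```

```text
[-0.09728847 -0.03901221 -0.02750568] [0.67367446 0.21190085 3.32908459] [ 2.53208676e-01  4.29853462e-01  1.82882111e+00 -2.84962114e-05
  8.81631265e-01 -1.38306880e-02] 0.037583561798182084
```

Request:
{"op": "play_rows", "data": {"increments": [1, 0, 0, 0, 0.1, 1, 0, 0, 0, 0.1]}}

```text
t: 4.35
ee_pos: [0.5329, 0.1498, 0.0583]
tcp_rot: [2.145, 2.294, 0.002]
wrist_force: [1.4, 0.7, 2.4]
opening: 0.0372
```

```bash
python3 -c "
from h import *
s=env.sense();print(s['moment'],s['wrist_force'],s['joint_positions'],s['opening'])"
```

```text
[ 0.06272181 -0.21041895  0.41433568] [1.37619172 0.72752713 2.39386256] [ 2.53461676e-01  4.30000737e-01  1.82883914e+00 -2.80868427e-04
  8.80829532e-01  1.86795074e-01] 0.03716955162234646
```

The moment jumped to 0.41 N m, so the stop has been reached. Releasing and backing up to check.

Request:
{"op": "play_rows", "data": {"increments": [0.3, 0, 0, 0, 0, 0.3, 0, 0, 0, 0, 0.3, 0, 0, 0, 0, 0.3, 0, 0, -3, 0, 0.3, 0, 0, -3, 0, 0.3, 0, 0, -4, 0, 0.3, 0, 0, -3, 0, 0.3, 0, 0, 0, 0]}}

```text
t: 5.15
ee_pos: [0.5346, 0.1503, 0.1925]
tcp_rot: [2.141, 2.293, 0.012]
wrist_force: [0.2, 0.5, 0.1]
opening: 0.0639
```

```bash
python3 m.py
python3 - <<'E'
from h import *
c=cap('wrist');t=cap('top')
cv2.imwrite('pics/v2.png',np.hstack([cv2.resize(c['image'],(400,300)),cv2.resize(t['image'][180:270,190:310],(400,300),interpolation=cv2.INTER_CUBIC)])[:,:,::-1])
E
```

```text
n 1511 z 0.0857935849449978
circle 0.5323501825332642 0.149897500872612 0.01980591006577015 mean [0.5322281  0.15097277]
tcp [0.53460873 0.15032565 0.19247692] q [2.53302717e-01 2.98588181e-01 1.65145043e+00 1.75126409e-04
 1.18234785e+00 1.84858750e-01] t 5.15 tool y ang 0.06837003088241086
tool-frame delta to cap centre cm [-0.05237288 -0.35043401 13.54500873]
line ang 2.8114541651900993 202
```

View pics/v2.png

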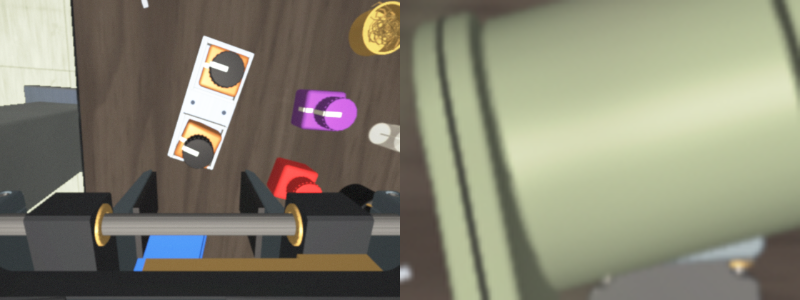

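Run:
```python
from m import *
capfit(near=(.5578,.2465))
c=cap('wrist')
cv2.imwrite('pics/v3.png',cv2.resize(c['image'][40:250,220:370],None,fx=2.8,fy=2.8,interpolation=cv2.INTER_CUBIC)[:,:,::-1])
```

```text
n 2065 z 0.08588187628328771
circle 0.5578827857971191 0.2473725527524948 0.019892193377017975 mean [0.55750144 0.24717271]
tcp [0.53136101 0.14943678 0.18703088] q [2.53277950e-01 3.03120297e-01 1.65922164e+00 6.90733006e-05
 1.18110576e+00 1.85573185e-01] t 5.3 tool y ang 0.06767820791017294
tool-frame delta to cap centre cm [ 9.595432    3.33226621 12.99431365]
line ang 2.889818856417823 275
```

View pics/v3.png

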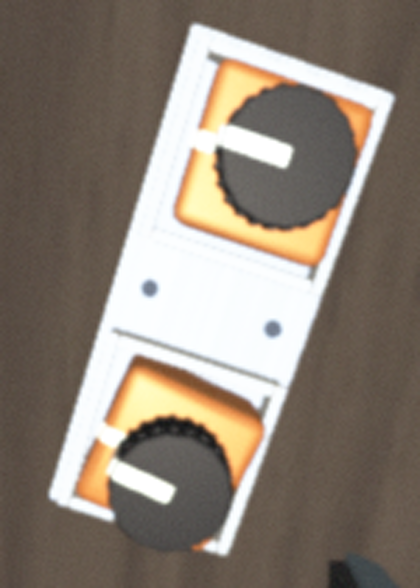

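The cap line is now parallel to the jar mark at (115,437) in the zoom, and the jar has turned about 7° in its pocket. The line is at 2.81 rad against roughly 2.77 for the mark, so the cap is home. Now I'll regrasp and lift.

Request:
{"op": "play_rows", "data": {"increments": [0.3, 0, 0, 3, 0, 0.3, 0, 0, 3, 0, 0.3, 0, 0, 3, 0, 0.3, 0, 0, 2.5, 0, 0.3, 0, 0, 1.4, 0, 0.3, 0, 0, 0, 0, 0.3, 0, 0, 0, 0]}}

```text
t: 6.1
ee_pos: [0.5318, 0.1496, 0.0583]
tcp_rot: [-2.145, -2.294, 0.002]
wrist_force: [0.1, 0.8, 0.3]
opening: 0.0637
```

Request:
{"op": "play_rows", "data": {"increments": [1, 0, 0, 0, 0, 1, 0, 0, 0, 0, 1, 0, 0, 0, 0, 1, 0, 0, 0, 0, 1, 0, 0, 0, 0, 1, 0, 0, 0, 0], "newtons": 22}}

```text
t: 6.7
ee_pos: [0.5329, 0.1498, 0.0595]
tcp_rot: [2.145, 2.294, 0.003]
wrist_force: [1.0, -0.0, 2.6]
opening: 0.0372
```

Request:
{"op": "play_rows", "data": {"increments": [1, 0, 0, -0.5, 0, 1, 0, 0, -1, 0, 1, 0, 0, -1.5, 0, 1, 0, 0, -1.5, 0, 1, 0, 0, -1.5, 0, 1, 0, 0, -1, 0, 1, 0, 0, 0, 0, 1, 0, 0, 0, 0]}}

```text
t: 7.5
ee_pos: [0.5315, 0.1496, 0.1288]
tcp_rot: [-2.145, -2.294, 0.001]
wrist_force: [-0.5, 0.6, -2.3]
opening: 0.0374
```

Run:
```python
from m import *
s=env.sense();print(s)
R=Ro.from_rotvec(s['tcp_rot']).as_matrix();print(100*R.T@(np.array([.4779,-.0641,s['ee_pos'][2]])-s['ee_pos']))
c=cap('scene','s4.png')
```

```text
{'t': 7.5, 'joint_positions': array([2.53409623e-01, 3.52806933e-01, 1.74421076e+00, 2.03291517e-04,
       1.04562463e+00, 1.86337079e-01]), 'qvel': array([ 0.00125192,  0.01146081,  0.01270455, -0.00279767, -0.00478698,
        0.00012825]), 'effort': array([ 3.93613038e-03, -4.22802436e+01, -2.18693429e+01,  7.45878811e-02,
        1.53989335e-03,  1.08702108e-03]), 'ee_pos': array([0.53153259, 0.14959511, 0.12875006]), 'tcp_rot': array([-2.14533875e+00, -2.29404839e+00,  1.24381672e-03]), 'wrist_force': array([-0.53566468,  0.56446462, -2.25228697]), 'moment': array([-0.0865959 ,  0.12253678, -0.01700727]), 'opening': 0.037374111663690736}
[-2.09626952e+01 -6.78129002e+00  7.67108538e-03]
```

View pics/s4.png

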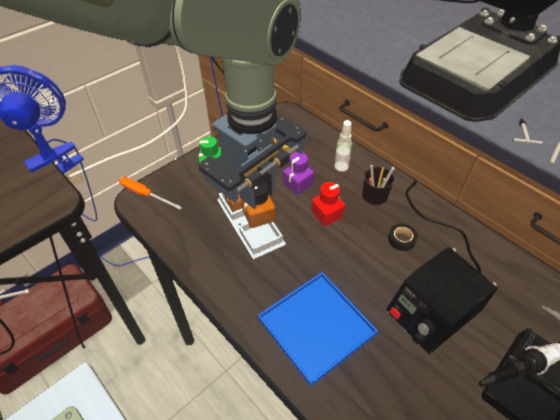

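The jar hangs upright in the gripper at (258,205), clear of the rack. Carrying it to the tray.

Request:
{"op": "play_rows", "data": {"increments": [1, -1.5, -0.5, 0, 0, 1, -3, -1, 0, 0, 1, -3, -1, 0, 0, 1, -3, -1, 0, 0, 1, -3, -1, 0, 0, 1, -3, -0.9, 0, 0, 1, -3, -0.9, 0, 0, 1, -1.5, -0.5, 0, 0]}}

```text
t: 8.35
ee_pos: [0.4764, -0.0671, 0.1283]
tcp_rot: [-2.147, -2.292, 0.003]
wrist_force: [-0.2, 0.1, -1.7]
opening: 0.0374
```

Request:
{"op": "play_rows", "data": {"increments": [1, 0, 0, 1, 0, 1, 0, 0, 1.5, 0, 1, 0, 0, 1.5, 0, 1, 0, 0, 1, 0, 1, 0, 0, 0.7, 0, 1, 0, 0, 0, 0, 1, 0, 0, 0, 0]}}

```text
t: 9.05
ee_pos: [0.4786, -0.0643, 0.072]
tcp_rot: [2.145, 2.295, 0.0]
wrist_force: [-0.9, -0.4, -1.1]
opening: 0.0374
```

Run:
```python
from m import *
s=env.sense();print(s['wrist_force'],s['ee_pos'],s['opening'])
c=cap('scene')
cv2.imwrite('pics/s5.png',cv2.resize(c['image'][150:400,180:440],None,fx=2,fy=2)[:,:,::-1])
```

```text
[-0.89459962 -0.36966225 -1.08632082] [ 0.47858477 -0.06425788  0.0720056 ] 0.03737473931226176
```

View pics/s5.png

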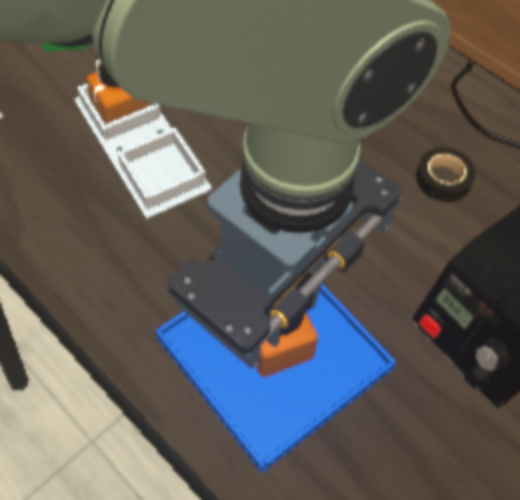

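The jar is just above the middle of the tray, with its body at (288,345) in the crop. Lowering slowly.

Request:
{"op": "play_rows", "data": {"increments": [1, 0, 0, 0.5, 0, 1, 0, 0, 0.4, 0, 1, 0, 0, 0.2, 0, 1, 0, 0, 0.1, 0, 1, 0, 0, 0.1, 0, 1, 0, 0, 0, 0, 1, 0, 0, 0, 0]}}

```text
t: 9.8
ee_pos: [0.4784, -0.0644, 0.0594]
tcp_rot: [2.146, 2.295, 0.0]
wrist_force: [-1.7, 0.4, 4.9]
opening: 0.0377
```

It has touched down at 4.9 N. Releasing and retreating.

Request:
{"op": "play_rows", "data": {"increments": [0.6, 0, 0, 0, 0, 0.4, 0, 0, 0, 0, 0.3, 0, 0, 0, 0, 0.3, 0, 0, 0, 0, 0.3, 0, 0, -2, 0, 0.3, 0, 0, -3, 0, 0.3, 0, 0, -4, 0, 0.3, 0, 0, -4, 0]}}

```text
t: 10.6
ee_pos: [0.478, -0.0643, 0.1899]
tcp_rot: [-2.145, -2.294, 0.001]
wrist_force: [1.3, -0.5, -0.2]
opening: 0.064
```

Request:
{"op": "play_rows", "data": {"increments": [0.3, 4, 0, -1, 0, 0.3, 4, 0, 0, 0, 0.3, 4, 0, 0, 0, 0.3, 0, 0, 0, 0, 0.3, 0, 0, 0, 0]}}

```text
t: 11.1
ee_pos: [0.4702, 0.0558, 0.1988]
tcp_rot: [2.143, 2.297, -0.001]
wrist_force: [0.7, -0.6, -0.2]
opening: 0.064
```

Run:
```python
from m import *
capfit(near=(.4784,-.0644))
c=cap('scene');t=cap('wrist')
im=np.zeros((400,800,3),np.uint8);im[:,:400]=cv2.resize(c['image'][170:400,180:410],(400,400));im[:,400:]=cv2.resize(t['image'],(400,400))
cv2.imwrite('pics/v6.png',im[:,:,::-1])
```

```text
n 523 z 0.08561581097730551
circle 0.4778990149497986 -0.06733835488557816 0.01946946792304516 mean [ 0.47801232 -0.07104485]
tcp [0.47024076 0.05576444 0.19877485] q [ 9.41055038e-02  1.71280505e-01  1.80863534e+00 -5.49571038e-04
  1.16176560e+00  2.50498016e-02] t 11.1 tool y ang 0.06927428080329698
tool-frame delta to cap centre cm [-12.32658376  -0.08703544  14.1837341 ]
line ang 2.613110882528413 40
```

View pics/v6.png

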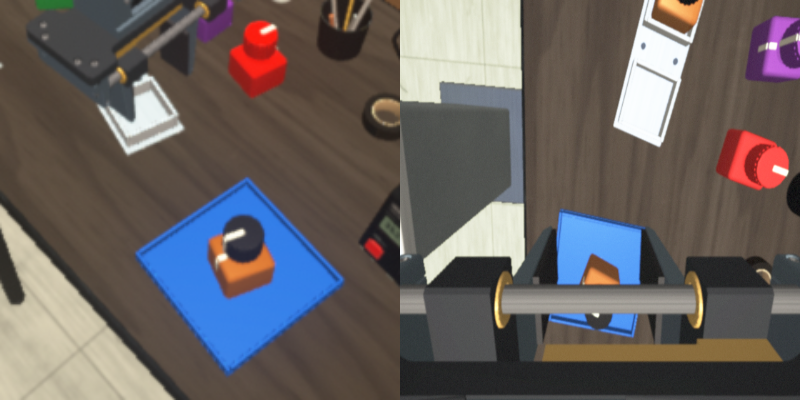

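The jar stands upright near the tray centre (scene crop 240,260), with its cap line pointing at its mark. The tight jar is still in the rack and the gripper touches nothing. Handing in.

```bash
python3 -c "
from plant import env
print(env.job_done())"
```

```text
the job is handed in; nothing more can be done
None
```

I screwed the loose cap (right-hand pocket, nearest the tray) home, then lifted the jar by its cap and set it in the blue tray. I handed the job in at about 11 s; no verdict is reported.

- **Cap:** I turned it clockwise 1.2 rad. The wrist moment rose to about 0.41 N m at the hard stop. A close-up with the jar still in the rack showed the cap line parallel to the jar mark, and I estimate the cap within about 0.05 rad of home. That estimate assumes the jar had turned its full 7 degrees in the pocket.
- **Placing:** The jar touched down gently, with about 5 N at contact. Its last measured position was about 3 mm from the tray centre. The cap top was at 86 mm, which fits the jar standing flat on the tray floor.
- **Tight jar:** It was still in the rack in the last picture. I last measured it after the twist, within about 2 mm of its first reading.
- **Last check of the line:** A final reading gave the cap line at 2.61 rad, but from only 40 pixels with the cap partly hidden, so I did not rely on it. The scene camera picture showed the line pointing at the mark.

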